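# Flip the reorder marker of the empty hardware bin

## Robot

A 7-joint arm with a two-finger parallel gripper is mounted at the origin on the work surface. World frame = base frame: x ahead of the robot, y to its left, z up, the work surface at z = 0. Lengths are in m, angles in rad, forces in N, time in s.
With the tool pointing down it reaches from about 0.425 to 1.025 m from the base axis. Payload 3.6 kg.
Tool frame: the origin (TCP) lies at the very end of the fingers, on their centre line; the grasp point (between the pads) lies 19 mm behind it; z points along the fingers, y is the direction in which the jaws open and shut (so a half turn about z gives the same grasp; the last joint's range is limited). The gripper opens to 85 mm and grips with 20 to 120 N. Pads are 22 mm wide; open, the fingers measure 114 mm over their backs; the gripper's body (76 mm by 85 mm) begins 54 mm behind the grasp point. The pads swing forward as they close: fully open they stand 13 mm farther back than shut.
Start: joints at [-1.323, 0.591, 0.048, 1.609, -0.033, 0.943, -0.034], TCP at [0.243, 0.683, 0.231] pointing down, gripper open.
Joint ranges: [-2.69, 2.69], [-0.47, 2.24], [-1.27, 1.36], [0.19, 2.51], [-1.53, 4.68], [0.08, 2.07], [-3.09, 3.09]. Speed limits (rad/s): [2.57, 2.57, 3.14, 3.14, 3.14, 3.14, 3.14].

## Interface

Orientations are given as a unit quaternion [x, y, z, w].
In Python, from bench import robot, viewer gives the robot as it stands.
- The arm moves only by the tool carry_out, never from a script. Its argument "series" is a list of rows, each an object with "rotation": the turn, a rotation vector about the tool's x, y, z in units of pi/2 rad (1.0 is pi/2 rad), a list of three; "linear": the shift along the tool's x, y, z in units of 0.75 m (1.0 is 0.75 m), a list of three; "jaw": the closure, from 0 (fully open) to 1 (shut). A call has 1 to 20 rows; each row shifts and turns the commanded pose from where the row before left it, along the tool's axes as they then stand; what a row does not reach is not made up. A row lasts 1/10 s, in which the tool goes at most 50 mm and 8.59 degrees, less where a joint would pass 70% of its speed; a pose out of reach is approached as far as the arm can. A call with a number of a shift or a turn outside -1 to 1 is refused whole. A call with a gripper value outside its range is refused whole. The fingers move at their own pace and stop on an object; the grip force is fixed at half the most. Time passes only in rows, so rows that do not move let the fingers close. It gives the time, the measured TCP pose, the force and the opening at its end, in the units of the state.
- robot.get_state(): the state, without advancing time (a new reading comes with each control period).
- viewer.snapshot(name): name is "scene" or "top"; returns the picture (400x640x3 uint8, blue, green, red); there is no depth.
- viewer.camera_params(name): a dict with "fx", "fy", "cx", "cy" (pixels), "dist_coeffs" ([k1, k2, p1, p2, k3] as OpenCV has them; the pictures are not rectified), "R" (3x3) and "t" (3): a world point X has camera coordinates R X + t. Camera axes: x right, y down, z forward; pixel columns grow to the right and rows downward; lengths in m; the calibration is good to about 2 mm. A picture is of the moment at which its call begins. camera_params takes no time and is no camera call.
- robot.job_done(): hands the job in, once; it reports no verdict.
The state is a dict: "t": time; "joint_pos": joint angles; "qd": joint speeds; "effort": joint torques, N m; "tcp_pos": TCP position; "orientation": TCP orientation; "force": force on the tool from outside, world axes, zero at the start; "wrist_torque": the same for the moment, N m; "grip_width": finger opening in m.
Only numpy, scipy, OpenCV 4.12 (cv2) and the standard library are available. Lean on these libraries where they do the work, as an engineer would, in place of code of your own. Each camera call takes 0.05 s, during which the arm holds its last target.

## Task

One of the two hardware bins has run empty: flip the paddle on the marker in front of that bin right over to the other side, so that it lies fully flat with its crossed-bars face up to say 'reorder'. Just push it over from below with the fingertips and press it down flat; do not pick up or shove the marker stands, and leave the full bin's marker and the things lying about where they are.

Things in the scene. Friction and masses are not known exactly. Their poses are not given: they have to be found in the camera images.
- bin_empty: The empty open grey plastic bin, fixed to the bench, 140 (x) x 200 (y) x 75 mm high. Origin: centre of its underside. Its marker stands about 170 mm in front of it, on the robot's side. The two bins may be either way round.
- bin_full: The same bin filled with brass couplings and steel bolts, fixed to the bench. Origin: centre of its underside.
- stand_empty: Flip marker of the empty bin: loose dark steel stand, about 1.1 kg, foot 96 x 70 x 12 mm, two cheeks 96 mm high with a block 44 mm deep (y), 80 mm high between, carrying a hinged aluminium paddle. Origin: centre of its underside; z up; x along the hinge, away from the robot (within 0.3 rad); y to the left. The hinge lies 85 mm above the origin.
- stand_full: Flip marker of the full bin: loose dark steel stand, about 1.1 kg, foot 96 x 70 x 12 mm, two cheeks 96 mm high with a block 44 mm deep (y), 80 mm high between, carrying a hinged aluminium paddle. Origin: centre of its underside; z up; x along the hinge, away from the robot (within 0.3 rad); y to the left. The hinge lies 85 mm above the origin.
- pivot_empty (a point): Middle of the hinge axis of the empty bin's marker, 85 mm above the bench; axes as those of its stand.
- paddle_empty (a joint): Angle of the paddle of the empty bin's marker, rad. 0: level, out to the stand's left (+y), raised ring face up; pi/2: straight up; pi: level, out to the right (-y), crossed-bars face up. Stops at 0 and pi. Stiff hinge: 0.05 N m friction, plus up to 0.04 N m for its weight; it stays where it is left, so it must be pressed down the last part. Starts between 0 and 0.35.
- paddle_full (a joint): Angle of the paddle of the full bin's marker, rad. 0: level, out to the stand's left (+y), raised ring face up; pi/2: straight up; pi: level, out to the right (-y), crossed-bars face up. Stops at 0 and pi. Stiff hinge: 0.05 N m friction, plus up to 0.04 N m for its weight; it stays where it is left, so it must be pressed down the last part. Starts between 0 and 0.35.
- edge_empty (a point): Middle of the free edge of the empty bin's paddle: a plain plate 64 mm wide (along the hinge), 6 mm thick, 70 g, reaching 100 mm from the hinge axis, which runs through its mid-thickness. From 35 mm out it overhangs the foot, with free space down to the bench.
- edge_full (a point): Middle of the free edge of the full bin's paddle: a plain plate 64 mm wide (along the hinge), 6 mm thick, 70 g, reaching 100 mm from the hinge axis, which runs through its mid-thickness. From 35 mm out it overhangs the foot, with free space down to the bench.
- driver: Screwdriver lying on the bench between the two bins, handle away from the robot, about 200 mm long, 26 mm high. Leave alone.
- jar: Amber glass jar, 60 mm across, 65 mm high, at the right edge of the work. Origin: centre of its underside. Leave alone.
- can: Metal can, 66 mm across, 110 mm high, beside the right bin. Origin: centre of its underside. Leave alone.
There are look-alikes about, which are no part of the job. Leave any green or purple look-alike of the stand_empty alone.

How it is judged:
On the way:
1. the empty bin's paddle is pushed up past upright (value of joint paddle_empty above 1.6 rad), for 0.05 s.
At the end, for the whole second after the job is handed in: The empty bin's paddle lies flat on the other side (within 7 degrees of its stop) and at rest; both stands stand upright on the bench within 30 mm of where they were; the full bin's paddle edge is within 25 mm and each bystander within 30 mm of its start (value of joint paddle_empty above 3.02 rad and velocity of joint paddle_empty between -0.1 and 0.1 rad/s and not (distance of any of stand_empty, stand_full from where it was at the start of the episode above 0.03 m) and not (height (world z) of any of stand_empty, stand_full above 0.012 m or angle between any of stand_empty, stand_full's own z axis and vertical above 0.2 rad) and not (distance of edge_full from where it was at the start of the episode above 0.025 m) and not (distance of any of driver, jar, can from where it was at the start of the episode above 0.03 m)); the robot touches nothing.
It fails at once if a marker stand is shifted more than 30 mm (distance of any of stand_empty, stand_full from where it was at the start of the episode above 0.03 m).
It fails at once if a marker stand is lifted or tipped (height (world z) of any of stand_empty, stand_full above 0.012 m or angle between any of stand_empty, stand_full's own z axis and vertical above 0.2 rad).
It fails at once if the marker of the full bin is moved (its free edge by more than 25 mm) (distance of edge_full from where it was at the start of the episode above 0.025 m).
It fails at once if a bystander (screwdriver, jar or can) is moved more than 30 mm (distance of any of driver, jar, can from where it was at the start of the episode above 0.03 m).
It also fails if it takes over 51 s, if anything falls off the work surface, if the arm or the gripper's body presses on something with over 40 N, if the wrist force passes 120 N, or if a joint passes its speed limit or range.

## Working session

There is one attempt and no reset: what is moved stays moved. The work goes in short steps, Python scripts to look and compute and a tool call to move; the robot and the scene stay as the last step left them, time stands still between calls to the robot, and variables do not carry over. Pictures are saved under pics/ and viewed, and the job is handed in when it is done.

Besides the shell and the picture viewer there is one more tool, called after "Request:" as name(argument=value, ...) on one line, values as JSON. carry_out: Moves the arm, as the interface text tells. Shifts and turns lie within -1 to 1; 1 stands for 0.75 m of shift or pi/2 rad of turn. Its arguments: {"type":"object","properties":{"series":{"type":"array","items":{"type":"object","properties":{"rotation":{"type":"array","items":{"type":"number"}},"linear":{"type":"array","items":{"type":"number"}},"jaw":{"type":"number"}}}}},"required":["series"]}

```bash
mkdir -p pics; ls
python3 - <<'E'
from bench import robot, viewer
import cv2
for n in("scene","top"):
    cv2.imwrite(f"pics/{n}0.png",viewer.snapshot(n)); print(viewer.camera_params(n))
print(robot.get_state())
E
```

```text
pics
{'fx': 365.1387616907595, 'fy': 365.1387616907595, 'cx': 316.5132555799914, 'cy': 196.5563038030556, 'dist_coeffs': array([-0.00235627,  0.        ,  0.        ,  0.        ,  0.        ]), 'R': array([[-0.69983808,  0.71426133, -0.00757668],
       [ 0.47726727,  0.4596852 , -0.74893623],
       [-0.5314533 , -0.52775019, -0.66259877]]), 't': array([ 0.40461903, -0.19579596,  1.30977796])}
{'fx': 364.6531174449149, 'fy': 364.6531174449149, 'cx': 319.77784550340033, 'cy': 201.75979910655758, 'dist_coeffs': array([-0.03764792,  0.        ,  0.        ,  0.        ,  0.        ]), 'R': array([[ 0.01075672, -0.99930193, -0.03577643],
       [-0.9868899 , -0.00484755, -0.16132211],
       [ 0.16103607,  0.0370427 , -0.98625312]]), 't': array([-0.01521231,  0.55877195,  0.85825616])}
{'t': 0.1, 'joint_pos': array([-1.32253651,  0.59202994,  0.04831386,  1.60973349, -0.03327296,
        0.94272827, -0.03369888]), 'qd': array([ 0.00116912, -0.00107054,  0.00195374, -0.00089274, -0.00078524,
       -0.00016937, -0.0007856 ]), 'effort': array([ 4.81392039e-03, -5.49997687e+01,  1.55329652e+00, -1.98825699e+01,
        9.73106740e-03,  3.76084994e-03, -7.93897470e-06]), 'tcp_pos': array([0.24272494, 0.6823376 , 0.2302389 ]), 'orientation': array([ 1.70005890e-01,  9.85442490e-01, -1.04191869e-03, -1.06641654e-04]), 'force': array([-0.19222332,  0.68600778,  0.45068714]), 'wrist_torque': array([ 0.01283058,  0.06231637, -0.01307892]), 'grip_width': 0.08526813758767995}
```

View pics/scene0.png

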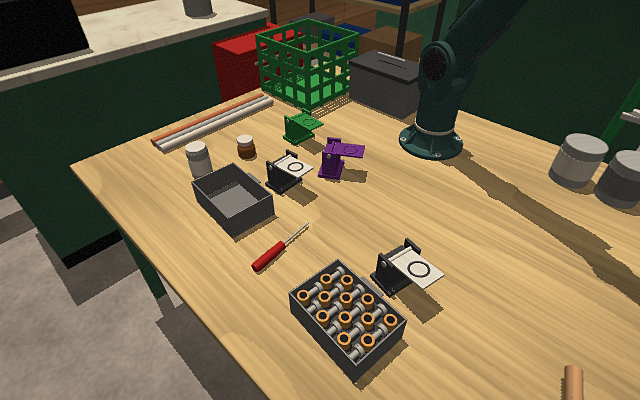

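View pics/top0.png

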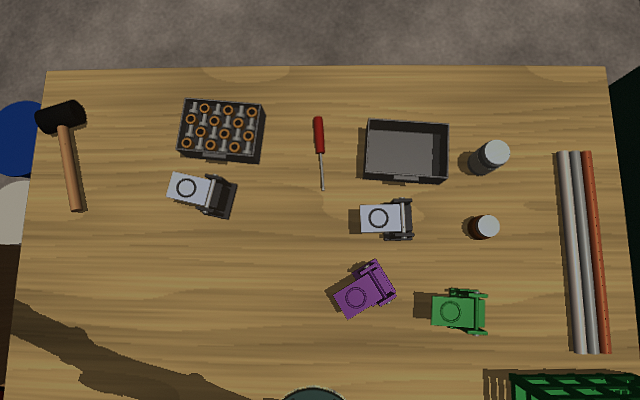

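The empty bin is the right one: scene (232,200), top (405,150). Its marker is at top (385,218), with the paddle out to the left. The jar is to the right of it at top (484,227), and the purple look-alike is in front at (362,288). I'll enlarge the marker next.

Run:
```python
import cv2
a=cv2.imread("pics/top0.png")[180:330,320:520]; b=cv2.imread("pics/scene0.png")[125:215,220:370]
cv2.imwrite("pics/topc.png",cv2.resize(a,None,fx=4,fy=4,interpolation=2)); cv2.imwrite("pics/scc.png",cv2.resize(b,None,fx=5,fy=5,interpolation=2))
```

```text
(no output)
```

View pics/topc.png

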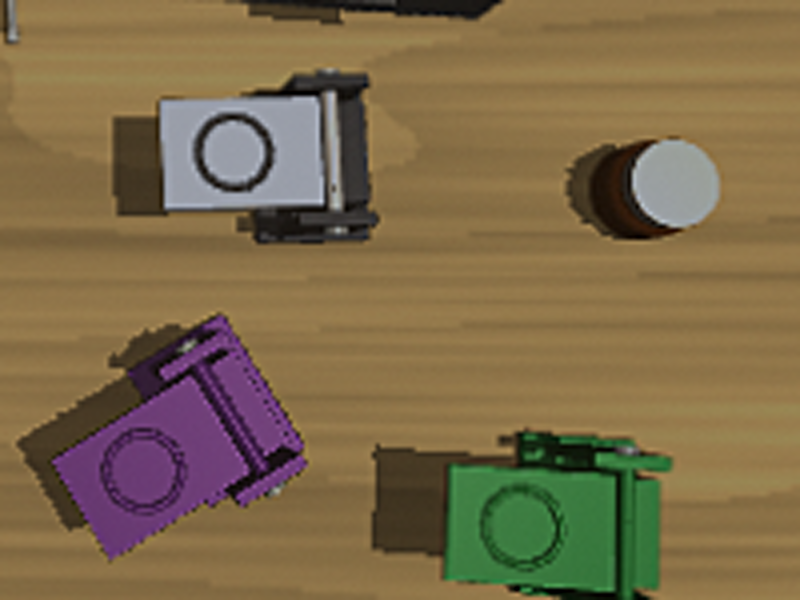

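View pics/scc.png

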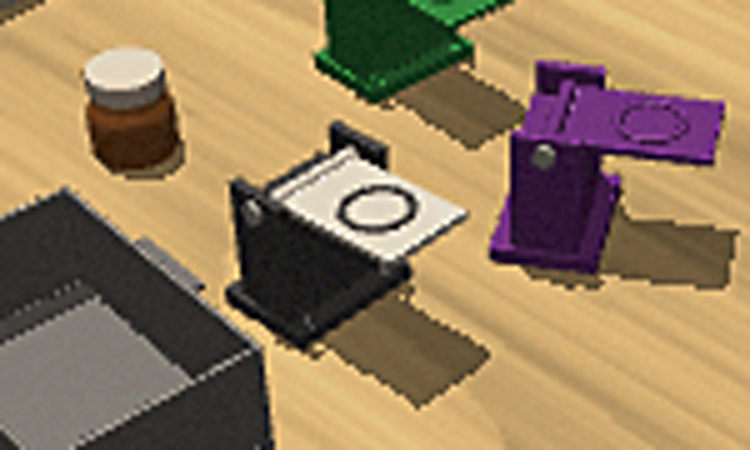

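```bash
cat > h.py <<'E'
import numpy as np, cv2
from bench import viewer
P={n:viewer.camera_params(n) for n in("scene","top")}
def ray(n,uv):
    p=P[n];K=np.array([[p['fx'],0,p['cx']],[0,p['fy'],p['cy']],[0,0,1]])
    x=cv2.undistortPoints(np.array([[uv]],float),K,p['dist_coeffs'])[0,0]
    d=p['R'].T@np.array([*x,1]);return -p['R'].T@p['t'],d/np.linalg.norm(d)
def tri(a,b):
    (o1,d1),(o2,d2)=ray("top",a),ray("scene",b)
    s=np.linalg.lstsq(np.c_[d1,-d2],o2-o1,rcond=None)[0]
    p,q=o1+s[0]*d1,o2+s[1]*d2
    return (p+q)/2,np.linalg.norm(p-q)
def plane(n,uv,z):
    o,d=ray(n,uv);return o+d*(z-o[2])/d[2]
def proj(n,X):
    p=P[n];K=np.array([[p['fx'],0,p['cx']],[0,p['fy'],p['cy']],[0,0,1]])
    return cv2.projectPoints(np.array(X,float).reshape(-1,3),cv2.Rodrigues(p['R'])[0],p['t'],K,p['dist_coeffs'])[0][:,0]
E
python3 - <<'E'
from h import *
np.set_printoptions(precision=4,suppress=True)
print("edge near",tri((361.25,233),(313.4,167.6)))
print("edge far",tri((360,204.5),(297.6,177.4)))
print("pin far z.085",plane("top",(402.5,198.3),.085),"near",plane("top",(405,237.5),.085), plane("scene",(270,166.4),.085))
print("edge at z",[plane("top",q,.1) for q in((361.25,233),(360,204.5))])
print("jar top",plane("top",(320+675/4,180+183/4),.065))
# foot corners scene bench
print("foot",plane("scene",(220+228/5,125+290/5),.012),plane("scene",(220+303/5,125+342/5),.012),plane("scene",(220+410/5,125+270/5),.012))
for n,q in(("bin near corners",(360,180)),("",(445,186))):print(plane("top",q,.0))
E
```

```text
edge near (array([ 0.4788, -0.1092,  0.0883]), np.float64(0.0003765952513452388))
edge far (array([ 0.5448, -0.1062,  0.0918]), np.float64(0.0012406813222766053))
pin far z.085 [ 0.5616 -0.2072  0.085 ] near [ 0.4695 -0.2107  0.085 ] [ 0.5593 -0.2077  0.085 ]
edge at z [array([ 0.478 , -0.1085,  0.1   ]), array([ 0.5439, -0.1061,  0.1   ])]
jar top [ 0.4998 -0.414   0.065 ]
foot [ 0.5651 -0.2321  0.012 ] [ 0.5654 -0.162   0.012 ] [ 0.4738 -0.1654  0.012 ]
[ 0.6245 -0.1139  0.    ]
[ 0.6094 -0.3345  0.    ]
```

```bash
cat >> h.py <<'E'
from bench import robot
from scipy.spatial.transform import Rotation as Ro
def ori(a,yaw=0.04):
    c,s=np.cos(a),np.sin(a); M=np.array([[0,1,0],[c,0,-s],[-s,0,-c]]) # columns x,y,z tool
    return Ro.from_euler('z',yaw)*Ro.from_matrix(M)
def plan(p=None,R=None,P0=None,R0=None):
    s=robot.get_state(); P0=s['tcp_pos'] if P0 is None else np.array(P0); R0=Ro.from_quat(s['orientation']) if R0 is None else R0
    if p is not None:
        d=R0.inv().apply(np.array(p)-P0)/.75; n=int(np.ceil(np.linalg.norm(d)*.75/.04)); print("shift",d.round(4),"rows",n,"each",(d/n).round(4))
    if R is not None:
        r=(R0.inv()*R).as_rotvec()/(np.pi/2); n=int(np.ceil(np.linalg.norm(r)*90/8)); print("rot",r.round(4),"rows",n,"each",(r/n).round(4))
E
python3 - <<'E'
from h import *
plan([.5,.1,.28],ori(0))
print(ori(0).as_matrix())
for q in((170,200),(172,172),(318,120),(322,190)):print(plane("top",q,.05))
E
```

```text
shift [-0.5834 -0.6168 -0.065 ] rows 16 each [-0.0365 -0.0385 -0.0041]
rot [-0.0011  0.0009  0.757 ] rows 9 each [-0.0001  0.0001  0.0841]
[[-0.03998933  0.99920011  0.        ]
 [ 0.99920011  0.03998933  0.        ]
 [ 0.          0.         -1.        ]]
[0.56071327 0.36664685 0.05      ]
[0.6331722  0.36718693 0.05      ]
[ 0.77038039 -0.00416056  0.05      ]
[ 0.58760927 -0.01619451  0.05      ]
```

Request:
carry_out(series=[{"linear": [-0.0365, -0.0385, -0.0041], "rotation": [0, 0, 0], "jaw": 1}, {"linear": [-0.0365, -0.0385, -0.0041], "rotation": [0, 0, 0], "jaw": 1}, {"linear": [-0.0365, -0.0385, -0.0041], "rotation": [0, 0, 0], "jaw": 1}, {"linear": [-0.0365, -0.0385, -0.0041], "rotation": [0, 0, 0], "jaw": 1}, {"linear": [-0.0365, -0.0385, -0.0041], "rotation": [0, 0, 0], "jaw": 1}, {"linear": [-0.0365, -0.0385, -0.0041], "rotation": [0, 0, 0], "jaw": 1}, {"linear": [-0.0365, -0.0385, -0.0041], "rotation": [0, 0, 0], "jaw": 1}, {"linear": [-0.0365, -0.0385, -0.0041], "rotation": [0, 0, 0], "jaw": 1}, {"linear": [-0.0365, -0.0385, -0.0041], "rotation": [0, 0, 0], "jaw": 1}, {"linear": [-0.0365, -0.0385, -0.0041], "rotation": [0, 0, 0], "jaw": 1}, {"linear": [-0.0365, -0.0385, -0.0041], "rotation": [0, 0, 0], "jaw": 1}, {"linear": [-0.0365, -0.0385, -0.0041], "rotation": [0, 0, 0], "jaw": 1}, {"linear": [-0.0365, -0.0385, -0.0041], "rotation": [0, 0, 0], "jaw": 1}, {"linear": [-0.0365, -0.0385, -0.0041], "rotation": [0, 0, 0], "jaw": 1}, {"linear": [-0.0365, -0.0385, -0.0041], "rotation": [0, 0, 0], "jaw": 1}, {"linear": [-0.0365, -0.0385, -0.0041], "rotation": [0, 0, 0], "jaw": 1}])

```text
t: 1.7
tcp_pos: [0.5009, 0.0994, 0.2805]
orientation: [0.17, 0.985, -0.0, -0.0]
force: [1.0, 0.4, -0.1]
grip_width: -0.0001
```

Request:
carry_out(series=[{"linear": [0, 0, 0], "rotation": [0, 0, 0.0841], "jaw": 1}, {"linear": [0, 0, 0], "rotation": [0, 0, 0.0841], "jaw": 1}, {"linear": [0, 0, 0], "rotation": [0, 0, 0.0841], "jaw": 1}, {"linear": [0, 0, 0], "rotation": [0, 0, 0.0841], "jaw": 1}, {"linear": [0, 0, 0], "rotation": [0, 0, 0.0841], "jaw": 1}, {"linear": [0, 0, 0], "rotation": [0, 0, 0.0841], "jaw": 1}, {"linear": [0, 0, 0], "rotation": [0, 0, 0.0841], "jaw": 1}, {"linear": [0, 0, 0], "rotation": [0, 0, 0.0841], "jaw": 1}, {"linear": [0, 0, 0], "rotation": [0, 0, 0.0841], "jaw": 1}, {"linear": [0, 0, 0], "rotation": [0, 0, 0], "jaw": 1}])

```text
t: 2.7
tcp_pos: [0.5004, 0.101, 0.2802]
orientation: [0.693, 0.721, -0.0, -0.0]
force: [0.1, 0.8, 0.8]
grip_width: 0.0001
```

Run:
```python
from h import *
s=robot.get_state();print(s['joint_pos'].round(3),s['force'].round(2),s['tcp_pos'].round(4),s['t'])
plan(None,ori(np.radians(50)))
```

```text
[-0.653  0.28   0.454  2.049 -0.162  0.847 -0.066] [0.12 0.85 0.78] [0.5004 0.101  0.2802] 2.7
rot [-4.000e-04 -5.553e-01  5.000e-04] rows 7 each [-0.0001 -0.0793  0.0001]
```

Request:
carry_out(series=[{"linear": [0, 0, 0], "rotation": [0, -0.0793, 0], "jaw": 1}, {"linear": [0, 0, 0], "rotation": [0, -0.0793, 0], "jaw": 1}, {"linear": [0, 0, 0], "rotation": [0, -0.0793, 0], "jaw": 1}, {"linear": [0, 0, 0], "rotation": [0, -0.0793, 0], "jaw": 1}, {"linear": [0, 0, 0], "rotation": [0, -0.0793, 0], "jaw": 1}, {"linear": [0, 0, 0], "rotation": [0, -0.0793, 0], "jaw": 1}, {"linear": [0, 0, 0], "rotation": [0, -0.0793, 0], "jaw": 1}, {"linear": [0, 0, 0], "rotation": [0, 0, 0], "jaw": 1}])

```text
t: 3.5
tcp_pos: [0.5002, 0.1053, 0.2771]
orientation: [0.624, 0.657, -0.294, 0.305]
force: [-0.2, 1.4, -0.2]
grip_width: -0.0001
```

Run:
```python
from h import *
s=robot.get_state();print(s['joint_pos'].round(3),s['force'].round(2),s['tcp_pos'].round(4),s['t'])
R=Ro.from_quat(s['orientation']);print(R.as_matrix().round(3))
A=[.512,-.03,.05];B=[.513,-.135,.045]
plan([.512,-.03,.10]); plan(A,P0=[.512,-.03,.10]); plan(B,P0=A)
cv2.imwrite("pics/s1.png",viewer.snapshot("scene"))
```

```text
[-1.141  0.603  0.662  1.976  0.453  1.143 -0.729] [-0.21  1.39 -0.2 ] [0.5002 0.1053 0.2771] 3.5
[[-0.037  0.999  0.034]
 [ 0.64   0.049 -0.767]
 [-0.767 -0.007 -0.641]]
shift [0.0651 0.0084 0.2902] rows 6 each [0.0108 0.0014 0.0484]
shift [0.0511 0.0004 0.0428] rows 2 each [0.0256 0.0002 0.0214]
shift [-0.0846 -0.0055  0.1116] rows 3 each [-0.0282 -0.0018  0.0372]
```

View pics/s1.png

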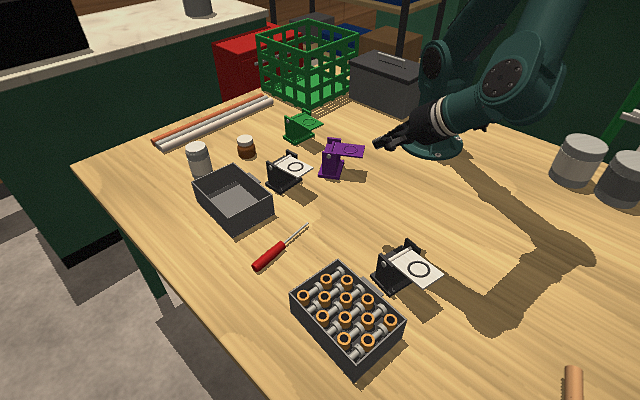

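Request:
carry_out(series=[{"linear": [0.0108, 0.0014, 0.0484], "rotation": [0, 0, 0], "jaw": 1}, {"linear": [0.0108, 0.0014, 0.0484], "rotation": [0, 0, 0], "jaw": 1}, {"linear": [0.0108, 0.0014, 0.0484], "rotation": [0, 0, 0], "jaw": 1}, {"linear": [0.0108, 0.0014, 0.0484], "rotation": [0, 0, 0], "jaw": 1}, {"linear": [0.0108, 0.0014, 0.0484], "rotation": [0, 0, 0], "jaw": 1}, {"linear": [0.0108, 0.0014, 0.0484], "rotation": [0, 0, 0], "jaw": 1}, {"linear": [0.0256, 0.0002, 0.0214], "rotation": [0, 0, 0], "jaw": 1}, {"linear": [0.0256, 0.0002, 0.0214], "rotation": [0, 0, 0], "jaw": 1}, {"linear": [0, 0, 0], "rotation": [0, 0, 0], "jaw": 1}])

```text
t: 4.45
tcp_pos: [0.5126, -0.0348, 0.0519]
orientation: [0.628, 0.654, -0.293, 0.303]
force: [0.0, 0.3, 0.3]
grip_width: -0.0
```

Run:
```python
from h import *
s=robot.get_state();print(s['joint_pos'].round(3),s['force'].round(2),s['tcp_pos'].round(4),s['t'])
R=Ro.from_quat(s['orientation']);print(R.as_matrix().round(3))
plan([.513,-.132,.036])
cv2.imwrite("pics/s2.png",viewer.snapshot("scene"))
a=viewer.snapshot("top")[150:280,270:470]
cv2.imwrite("pics/t2.png",cv2.resize(a,None,fx=4,fy=4,interpolation=2))
```

```text
[-0.905  0.985  0.641  2.157  0.544  0.544 -0.9  ] [0.03 0.25 0.28] [ 0.5126 -0.0348  0.0519] 4.45
[[-0.027  0.999  0.029]
 [ 0.644  0.039 -0.764]
 [-0.765 -0.002 -0.645]]
shift [-0.0672 -0.0045  0.1127] rows 3 each [-0.0224 -0.0015  0.0376]
```

View pics/s2.png

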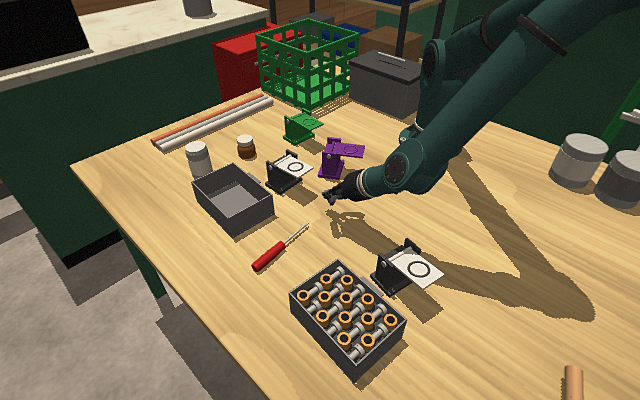

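View pics/t2.png

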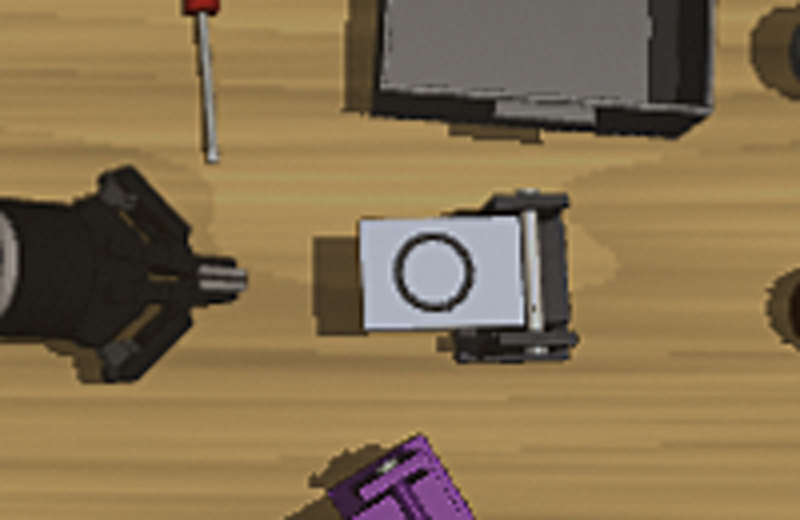

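The picture shows the tip at crop (247,280), in line with the middle of the paddle and clear of the driver and the purple marker. I'll go in under the edge.

Request:
carry_out(series=[{"linear": [-0.0224, -0.0015, 0.0376], "rotation": [0, 0, 0], "jaw": 1}, {"linear": [-0.0224, -0.0015, 0.0376], "rotation": [0, 0, 0], "jaw": 1}, {"linear": [-0.0224, -0.0015, 0.0376], "rotation": [0, 0, 0], "jaw": 1}, {"linear": [0, 0, 0], "rotation": [0, 0, 0], "jaw": 1}])

```text
t: 4.95
tcp_pos: [0.5117, -0.1364, 0.0407]
orientation: [0.63, 0.65, -0.295, 0.305]
force: [-0.4, -0.3, -0.1]
grip_width: -0.0001
```

Run:
```python
from h import *
s=robot.get_state();print(s['joint_pos'].round(3),s['force'].round(2),s['tcp_pos'].round(4),s['t'])
R=Ro.from_quat(s['orientation']);print(R.as_matrix().round(3))
for d in([0,0,.1],[0,-.1,0]):print(d,(R.inv().apply(d)/.75).round(4))
a=viewer.snapshot("scene")[125:225,220:370]
cv2.imwrite("pics/s3.png",cv2.resize(a,None,fx=5,fy=5,interpolation=2))
```

```text
[-0.8    1.065  0.751  2.22   0.657  0.33  -0.911] [-0.43 -0.29 -0.08] [ 0.5117 -0.1364  0.0407] 4.95
[[-0.019  0.999  0.026]
 [ 0.64   0.032 -0.768]
 [-0.768  0.001 -0.64 ]]
[0, 0, 0.1] [-0.1024  0.0002 -0.0853]
[0, -0.1, 0] [-0.0853 -0.0043  0.1024]
```

View pics/s3.png

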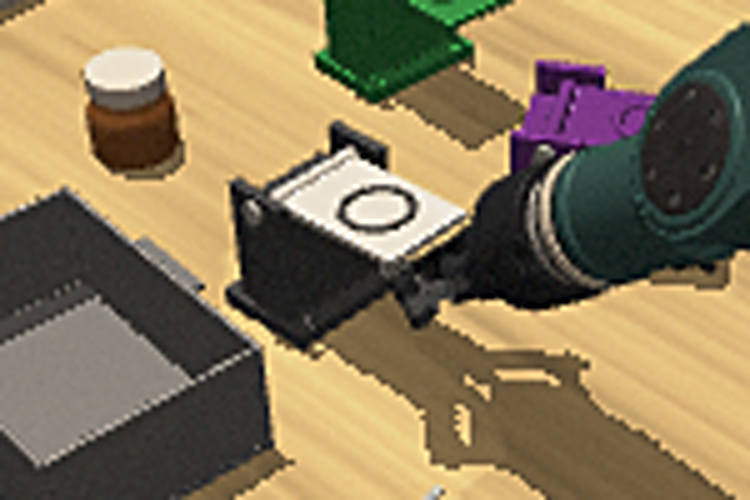

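The fingertips are under the free edge (crop ~(420,290)) with no contact force. Next is the lift.

Request:
carry_out(series=[{"linear": [-0.0164, 0, -0.0136], "rotation": [0, 0, 0], "jaw": 1}, {"linear": [-0.0164, 0, -0.0136], "rotation": [0, 0, 0], "jaw": 1}, {"linear": [-0.0164, 0, -0.0136], "rotation": [0, 0, 0], "jaw": 1}, {"linear": [-0.0164, 0, -0.0136], "rotation": [0, 0, 0], "jaw": 1}, {"linear": [-0.0161, -0.0002, -0.0051], "rotation": [0, 0, 0], "jaw": 1}, {"linear": [-0.0161, -0.0002, -0.0051], "rotation": [0, 0, 0], "jaw": 1}, {"linear": [-0.0161, -0.0002, -0.0051], "rotation": [0, 0, 0], "jaw": 1}, {"linear": [0, 0, 0], "rotation": [0, 0, 0], "jaw": 1}])

```text
t: 5.8
tcp_pos: [0.5135, -0.1474, 0.1382]
orientation: [0.629, 0.653, -0.292, 0.305]
force: [-0.4, 0.8, -0.5]
grip_width: -0.0003
```

Run:
```python
from h import *
s=robot.get_state();print(s['joint_pos'].round(3),s['force'].round(2),s['tcp_pos'].round(4),s['t'])
R=Ro.from_quat(s['orientation']);print(R.as_matrix().round(3))
for d in([0,0,.1],[0,-.1,0]):print(d,(R.inv().apply(d)/.75).round(4))
a=viewer.snapshot("scene")[105:225,220:370]
cv2.imwrite("pics/s4.png",cv2.resize(a,None,fx=5,fy=5,interpolation=2))
```

```text
[-0.802  0.853  0.794  2.228  0.693  0.472 -0.792] [-0.39  0.82 -0.48] [ 0.5135 -0.1474  0.1382] 5.8
[[-0.023  0.999  0.031]
 [ 0.643  0.038 -0.765]
 [-0.766  0.002 -0.643]]
[0, 0, 0.1] [-0.1021  0.0003 -0.0858]
[0, -0.1, 0] [-0.0857 -0.0051  0.102 ]
```

View pics/s4.png

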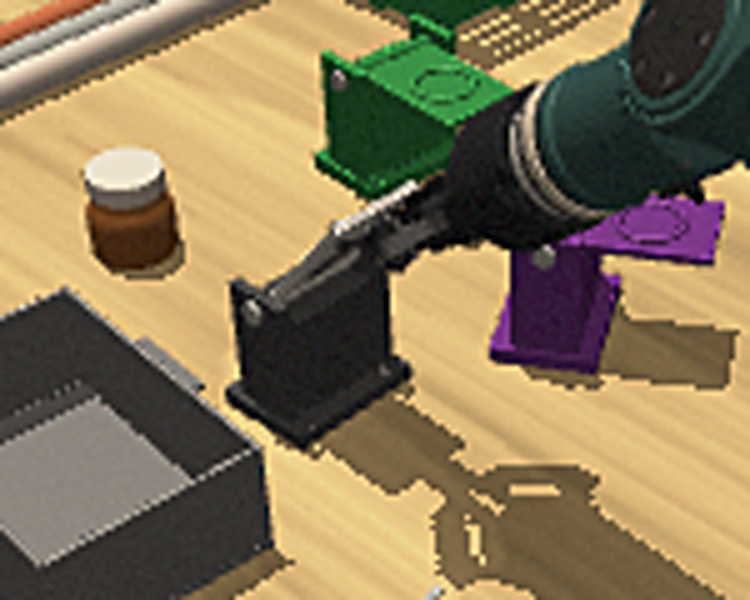

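Request:
carry_out(series=[{"linear": [-0.0165, -0.0006, 0.0061], "rotation": [0, 0, 0], "jaw": 1}, {"linear": [-0.0165, -0.0006, 0.0061], "rotation": [0, 0, 0], "jaw": 1}, {"linear": [-0.0153, -0.0006, 0.0089], "rotation": [0, 0, 0], "jaw": 1}, {"linear": [-0.0153, -0.0006, 0.0089], "rotation": [0, 0, 0], "jaw": 1}, {"linear": [-0.0114, -0.0007, 0.0135], "rotation": [0, 0, 0], "jaw": 1}, {"linear": [-0.0114, -0.0007, 0.0135], "rotation": [0, 0, 0], "jaw": 1}, {"linear": [0, 0, 0], "rotation": [0, 0, 0], "jaw": 1}])

```text
t: 6.55
tcp_pos: [0.5121, -0.2235, 0.1591]
orientation: [0.629, 0.652, -0.294, 0.304]
force: [-1.0, 0.5, 0.5]
grip_width: -0.0004
```

Run:
```python
from h import *
s=robot.get_state();print(s['joint_pos'].round(3),s['force'].round(2),s['tcp_pos'].round(4),s['t'])
R=Ro.from_quat(s['orientation']);print(R.as_matrix().round(3))
plan(None,ori(np.radians(25)))
a=viewer.snapshot("scene")[105:225,220:370]
cv2.imwrite("pics/s5.png",cv2.resize(a,None,fx=5,fy=5,interpolation=2))
```

```text
[-0.703  0.842  0.874  2.242  0.79   0.378 -0.749] [-1.04  0.51  0.5 ] [ 0.5121 -0.2235  0.1591] 6.55
[[-0.023  0.999  0.027]
 [ 0.641  0.036 -0.767]
 [-0.767 -0.001 -0.642]]
rot [-0.0021  0.2788 -0.002 ] rows 4 each [-0.0005  0.0697 -0.0005]
```

View pics/s5.png

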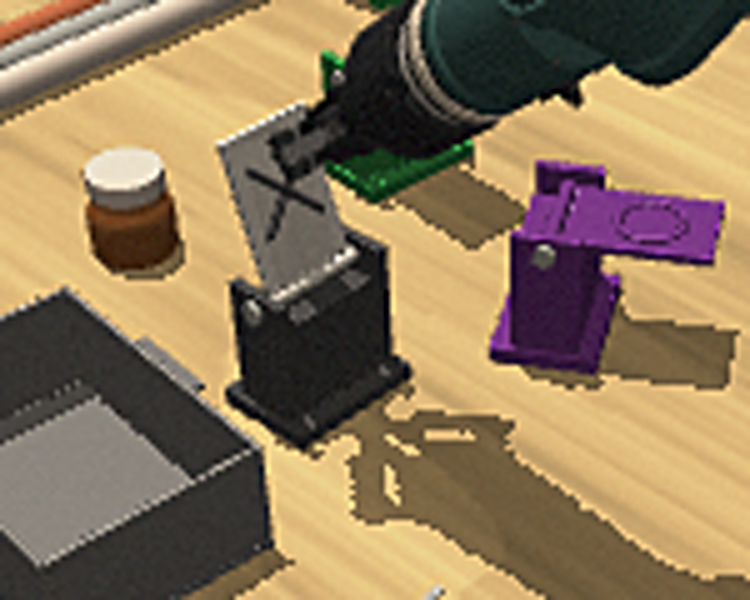

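The paddle is past upright at about 110° with the crossed bars showing, and the stand hasn't moved. I'll bring the tool steeper before pressing down.

Request:
carry_out(series=[{"linear": [0, 0, 0], "rotation": [0, 0.07, 0], "jaw": 1}, {"linear": [0, 0, 0], "rotation": [0, 0.07, 0], "jaw": 1}, {"linear": [0, 0, 0], "rotation": [0, 0.07, 0], "jaw": 1}, {"linear": [0, 0, 0], "rotation": [0, 0.07, 0], "jaw": 1}, {"linear": [0, 0, 0], "rotation": [0, 0, 0], "jaw": 1}])

```text
t: 7.1
tcp_pos: [0.5124, -0.2266, 0.1608]
orientation: [0.681, 0.7, -0.147, 0.155]
force: [-0.1, -1.2, 0.8]
grip_width: -0.0002
```

Run:
```python
from h import *
s=robot.get_state();print(s['joint_pos'].round(3),s['force'].round(2),s['tcp_pos'].round(4),s['t'])
R=Ro.from_quat(s['orientation']);print(R.as_matrix().round(3))
H=np.array([-.2085,.085]);p=s['tcp_pos']
for y,z in((-.038,.070),(-.058,.056),(-.070,.038),(-.077,.022),(-.078,.012)):
    q=np.array([.511,H[0]+y,H[1]+z]); print((R.inv().apply(q-p)/.75).round(4)); p=q
```

```text
[-0.2    0.516  0.41   2.166  0.521  0.465 -0.285] [-0.13 -1.24  0.85] [ 0.5124 -0.2266  0.1608] 7.1
[[-0.024  1.     0.016]
 [ 0.908  0.028 -0.418]
 [-0.418  0.005 -0.908]]
[-0.0208 -0.0026  0.0181]
[-0.0164 -0.0008  0.0281]
[-0.0045 -0.0006  0.0285]
[ 0.0004 -0.0004  0.0233]
[ 0.0044 -0.0001  0.0127]
```

Request:
carry_out(series=[{"linear": [-0.0104, -0.0013, 0.009], "rotation": [0, 0, 0], "jaw": 1}, {"linear": [-0.0104, -0.0013, 0.009], "rotation": [0, 0, 0], "jaw": 1}, {"linear": [-0.0082, -0.0004, 0.014], "rotation": [0, 0, 0], "jaw": 1}, {"linear": [-0.0082, -0.0004, 0.014], "rotation": [0, 0, 0], "jaw": 1}, {"linear": [-0.0023, -0.0003, 0.0142], "rotation": [0, 0, 0], "jaw": 1}, {"linear": [-0.0023, -0.0003, 0.0142], "rotation": [0, 0, 0], "jaw": 1}, {"linear": [0.0002, -0.0002, 0.0117], "rotation": [0, 0, 0], "jaw": 1}, {"linear": [0.0002, -0.0002, 0.0117], "rotation": [0, 0, 0], "jaw": 1}, {"linear": [0.0044, 0, 0.0127], "rotation": [0, 0, 0], "jaw": 1}, {"linear": [0, 0, 0], "rotation": [0, 0, 0], "jaw": 1}])

```text
t: 8.1
tcp_pos: [0.5119, -0.2804, 0.0933]
orientation: [0.676, 0.705, -0.149, 0.154]
force: [-0.3, -0.7, 0.2]
grip_width: -0.0002
```

Run:
```python
from h import *
s=robot.get_state();print(s['joint_pos'].round(3),s['force'].round(2),s['tcp_pos'].round(4),s['t'])
R=Ro.from_quat(s['orientation']);print((R.inv().apply([0,0,-.004])/.75).round(4))
a=viewer.snapshot("scene")[105:225,220:370]
cv2.imwrite("pics/s6.png",cv2.resize(a,None,fx=5,fy=5,interpolation=2))
```

```text
[-0.112  0.661  0.442  2.171  0.565  0.283 -0.267] [-0.27 -0.71  0.21] [ 0.5119 -0.2804  0.0933] 8.1
[0.0022 0.     0.0048]
```

View pics/s6.png

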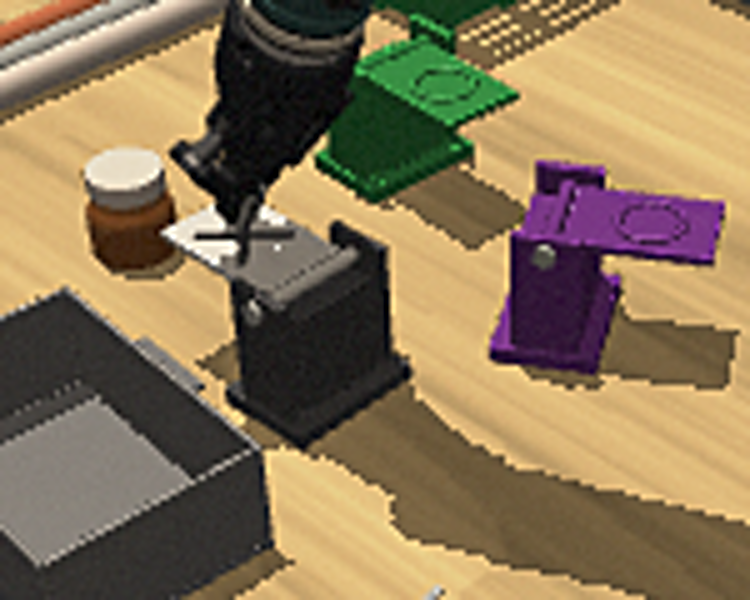

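Request:
carry_out(series=[{"linear": [0.0008, 0, 0.0018], "rotation": [0, 0, 0], "jaw": 1}, {"linear": [0, 0, 0], "rotation": [0, 0, 0], "jaw": 1}])

```text
t: 8.35
tcp_pos: [0.513, -0.2805, 0.0935]
orientation: [0.677, 0.704, -0.148, 0.155]
force: [-0.4, 0.6, -0.1]
grip_width: -0.0002
```

Request:
carry_out(series=[{"linear": [0.0008, 0, 0.0018], "rotation": [0, 0, 0], "jaw": 1}, {"linear": [0, 0, 0], "rotation": [0, 0, 0], "jaw": 1}])

```text
t: 8.55
tcp_pos: [0.513, -0.2806, 0.092]
orientation: [0.677, 0.704, -0.148, 0.155]
force: [0.8, 0.4, -0.1]
grip_width: -0.0
```

Request:
carry_out(series=[{"linear": [0.0008, 0, 0.0018], "rotation": [0, 0, 0], "jaw": 1}, {"linear": [0, 0, 0], "rotation": [0, 0, 0], "jaw": 1}])

```text
t: 8.75
tcp_pos: [0.513, -0.2811, 0.091]
orientation: [0.677, 0.704, -0.149, 0.155]
force: [-0.6, 1.7, 5.2]
grip_width: -0.0002
```

Request:
carry_out(series=[{"linear": [0.0008, 0, 0.0018], "rotation": [0, 0, 0], "jaw": 1}, {"linear": [0, 0, 0], "rotation": [0, 0, 0], "jaw": 1}])

```text
t: 8.95
tcp_pos: [0.5131, -0.2822, 0.0903]
orientation: [0.677, 0.704, -0.149, 0.156]
force: [-1.4, 1.0, 8.5]
grip_width: -0.0002
```

Run:
```python
from h import *
s=robot.get_state();print(s['force'].round(2),s['tcp_pos'].round(4),s['wrist_torque'].round(2))
a=viewer.snapshot("scene")[105:225,220:370]
cv2.imwrite("pics/s7.png",cv2.resize(a,None,fx=5,fy=5,interpolation=2))
```

```text
[-1.43  0.96  8.49] [ 0.5131 -0.2822  0.0903] [-0.19  0.16 -0.12]
```

View pics/s7.png

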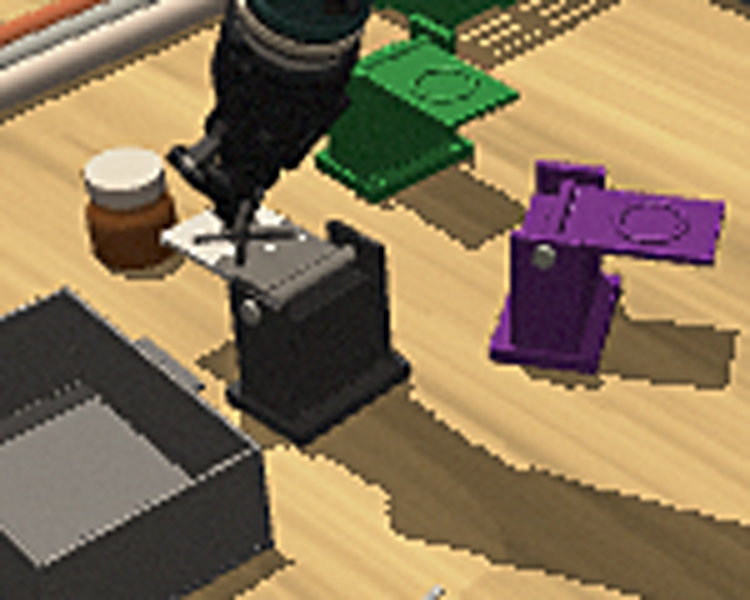

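The force rose from nothing to 8.5 N at about flat height, so the paddle is on its stop. I'll withdraw straight up.

Request:
carry_out(series=[{"linear": [-0.0055, 0, -0.012], "rotation": [0, 0, 0], "jaw": 1}, {"linear": [-0.011, 0, -0.024], "rotation": [0, 0, 0], "jaw": 1}, {"linear": [-0.022, 0, -0.048], "rotation": [0, 0, 0], "jaw": 1}, {"linear": [-0.022, 0, -0.048], "rotation": [0, 0, 0], "jaw": 1}, {"linear": [-0.022, 0, -0.048], "rotation": [0, 0, 0], "jaw": 1}, {"linear": [-0.022, 0, -0.048], "rotation": [0, 0, 0], "jaw": 1}, {"linear": [0, 0, 0], "rotation": [0, 0, 0], "jaw": 1}, {"linear": [0, 0, 0], "rotation": [0, 0, 0], "jaw": 1}])

```text
t: 9.8
tcp_pos: [0.5128, -0.2803, 0.2781]
orientation: [0.677, 0.704, -0.148, 0.155]
force: [-0.5, 0.7, -0.8]
grip_width: -0.0005
```

Run:
```python
from h import *
s=robot.get_state();print(s['force'].round(2),s['tcp_pos'].round(4))
S=viewer.snapshot("scene");T=viewer.snapshot("top")
cv2.imwrite("pics/s8f.png",S)
cv2.imwrite("pics/s8.png",cv2.resize(S[125:215,220:370],None,fx=5,fy=5,interpolation=2))
cv2.imwrite("pics/t8.png",cv2.resize(T[180:330,320:520],None,fx=4,fy=4,interpolation=2))
```

```text
[-0.49  0.66 -0.82] [ 0.5128 -0.2803  0.2781]
```

View pics/s8.png

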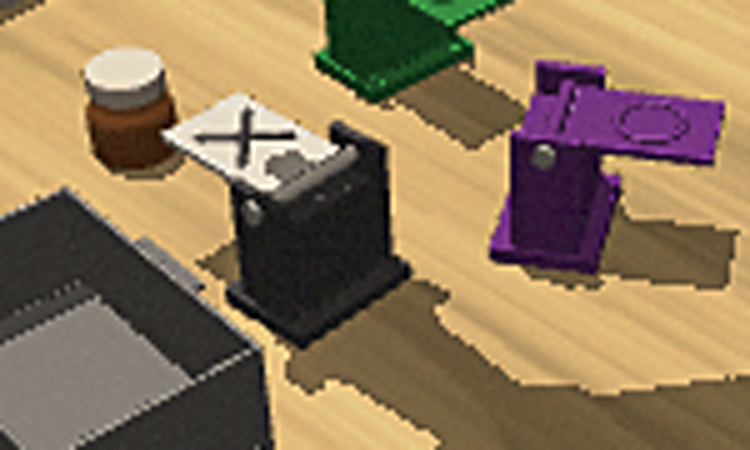

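View pics/s8f.png

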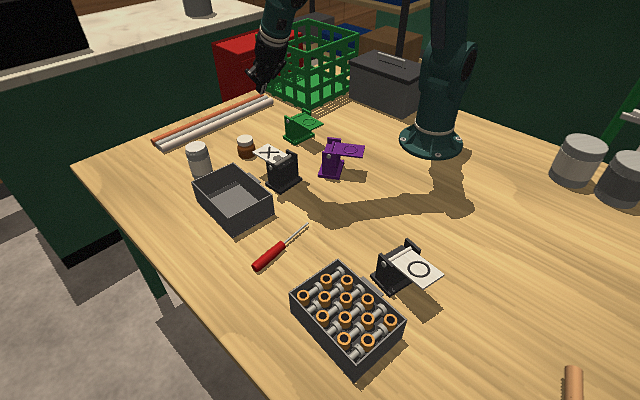

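View pics/t8.png

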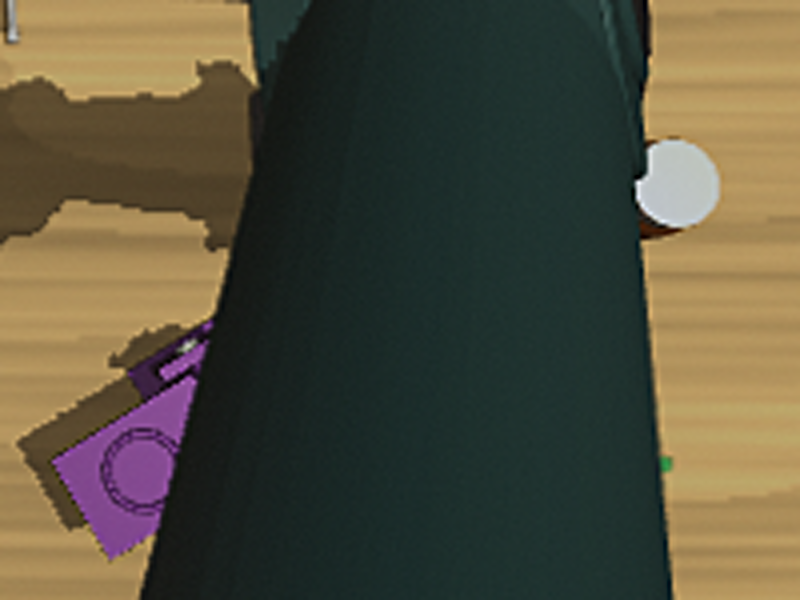

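Run:
```python
from h import *
c=np.array([.5145,-.2085,.085]);Y=Ro.from_euler('z',.04)
for th in(180,173,165):
    t=np.radians(th);e=np.array([np.cos(t),np.sin(t)])*.1;n=np.array([np.sin(t),-np.cos(t)])*.003
    X=[c+Y.apply([x,*(e+n)]) for x in(.032,-.032)]
    print(th,((proj("scene",X)-[220,125])*5).round(1).tolist())
```

```text
180 [[155.8, 129.5], [233.5, 86.5]]
173 [[154.5, 113.6], [232.8, 70.7]]
165 [[154.9, 96.6], [234.0, 53.8]]
```

```bash
python3 -c "
from bench import robot
print(robot.job_done())"
```

```text
the job is handed in; nothing more can be done
None
```

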